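# Roll a can capacitor stripe-up and lay it under the microscope

## Task

The dark red can capacitor is due for a check of its printed white stripe. Roll it along the mat, without picking it up, until the stripe faces straight up and let it lie still; then pick it up and set it down lying on the microscope's stage, centred under the lens with the stripe still straight up. Do not drop it, do not knock the microscope head, and leave the other things on the bench where they are.

Things in the scene. Friction and masses are not known exactly. Their poses are not given: they have to be found in the camera images.
- cap: Dark red can capacitor, 40 mm in diameter, 100 mm long, about 160 g, lying on the mat. Origin at its centre. Own z runs along its axis to the black end with two 6 mm screw posts, at the start within 0.2 rad of world +x. Own x points from the axis to the stripe. Glossy, friction about 0.35. Pushed slowly by an upright finger it rolls without slipping; pushed fast it rolls on a little.
- stripe (a point): Middle of the red capacitor's white stripe, on its surface, 20 mm from the axis. The stripe is 12 mm wide, runs lengthwise and has three black dashes. It faces up when this point is straight above the capacitor's centre. At the start it is at least 55 degrees away from up, to either side or underneath.
- mat: Blue antistatic mat, 560 mm (along x) by 860 mm (along y), flat and fixed on the bench, its top 3 mm above the bench. Origin in its middle; own z lies level along world +x (turned by up to 0.15 rad), own y level along world +y, own x points down.
- scope: Stereo microscope, fixed. Ivory base 26 mm high carrying a round flat white stage plate, 170 mm in diameter, its top 30 mm above the bench. A steel pillar 25 mm thick stands 105 mm from the stage's centre along own +x (the side away from the robot). Origin under the stage's centre at bench height, own z up.
- scope_head: Microscope head, fixed above the stage; same frame as the base. Lowest is the lens ring, 60 mm in diameter, 165 mm above the stage; the housing widens to 92 mm from 240 mm above the stage up; focus block and eyepieces are on the far side (own +x). A hand at the stage's centre must lean 30 to 45 degrees, coming from the robot's side, to stay clear.
- stage (a point): Centre of the stage plate's top face, 30 mm above the bench, straight under the lens; own z up.
- lens (a point): Centre of the lens ring's lower rim, 165 mm above the stage.
- black_cap: Another can capacitor of the same size, black with a tan stripe, lying crosswise on the mat beyond the red one. Not to be moved. Origin at its centre, own z along its axis.
- spray: White trigger spray bottle, 68 mm in diameter, 210 mm high, standing on the mat. Not to be moved. Origin at the centre of its underside.
- reel: Solder reel in its black sheet-metal stand, 85 x 80 mm, 95 mm high, standing on the mat. Not to be moved. Origin at the centre of its underside.
There are look-alikes about, which are no part of the job. There is more than one size of the cap; the one meant has the size given above.

How it is judged:
On the way:
1. the red capacitor lies still on the mat, not touched by the robot, its white stripe facing up to within 15 degrees (angle between cap's own x axis and vertical below 0.26 rad and height (world z) of cap below 0.027 m and linear speed of cap below 0.02 m/s and contact force between each of the arm, the fingers and cap below 0.05 N), for 0.2 s.
At the end, for the whole second after the job is handed in: The red capacitor lies still on the microscope stage, its centre within 15 mm (level distance) of the stage's centre under the lens, the middle of its white stripe within 15 degrees (0.26 rad) of straight up (angle between cap's own x axis and vertical below 0.26 rad and horizontal distance between cap and stage below 0.015 m and z of cap in the frame of stage between 0.016 and 0.024 m and linear speed of cap below 0.01 m/s and angular speed of cap below 0.3 rad/s); the robot touches nothing.
It fails at once if the red capacitor is picked up (15 mm or more) while its stripe is more than 50 degrees away from up (height (world z) of cap above 0.038 m and angle between cap's own x axis and vertical above 0.9 rad).
It fails at once if the red capacitor is let fall more than about 25 mm (contact force between cap and anything else below 0.02 N and linear speed of cap above 0.7 m/s).
It fails at once if the microscope head is knocked with more than 3 N (contact force between any of the arm, the fingers, cap and scope_head above 3 N).
It fails at once if the black capacitor, the spray bottle or the solder reel is moved more than 20 mm (distance of any of black_cap, spray, reel from where it was at the start of the episode above 0.02 m).
It also fails if it takes over 54 s, if anything falls off the work surface, if the arm or the gripper's body presses on something with over 40 N, if the wrist force passes 120 N, or if a joint passes its speed limit or range.

## Robot

A 6-joint arm with a two-finger parallel gripper is mounted at the origin on the work surface. World frame = base frame: x ahead of the robot, y to its left, z up, the work surface at z = 0. Lengths are in m, angles in rad, forces in N, time in s.
With the tool pointing down it reaches from about 0.25 to 0.725 m from the base axis. Payload 4 kg.
Tool frame: the origin (TCP) lies at the very end of the fingers, on their centre line; the grasp point (between the pads) lies 19 mm behind it (bot.tcp_to_grasp is the distance from the TCP to the grasp point, in m); z points along the fingers, y is the line along which they close (so a half turn about z gives the same grasp; the last joint's range is limited). The gripper opens to 85 mm and grips with 20 to 120 N. Pads are 22 mm wide; open, the fingers measure 114 mm over their backs; the gripper's body (76 mm by 85 mm) begins 54 mm behind the grasp point. The pads swing forward as they close: fully open they stand 13 mm farther back than shut.
Start: joints at [1.124, 0.241, 0.005, 1.335, 0, 1.571], TCP at [0.216, 0.451, 0.231] pointing down, gripper open.
Joint ranges: [-2.72, 2.72], [-1.05, 1.87], [-1.09, 1.28], [-1.99, 2.15], [-1.42, 1.44], [-3.14, 3.14]. Speed limits (rad/s): [2.79, 2.79, 3.14, 3.14, 3.14, 3.14].

## Interface

Orientations are given as a unit quaternion [w, x, y, z].
In Python, from bench import status, snapshot, job, models, bot gives the robot as it stands.
- The arm moves only by the tool carry_out, never from a script. Its argument "plan" is a list of rows, each an object of numbers: "x", "y", "z": the shift along the tool's x, y, z in units of 30 mm (1.0 is 30 mm); "wx", "wy", "wz": the turn, a rotation vector about the tool's x, y, z in rad. In form: [{"x": .., "y": .., "z": .., "wx": .., "wy": .., "wz": ..}, ...]. A call has 1 to 12 rows; each row shifts and turns the commanded pose from where the row before left it, along the tool's axes as they then stand; what a row does not reach is not made up. A row lasts 1/12 s, in which the tool goes at most 41.7 mm and 7.16 degrees, less where a joint would pass 70% of its speed; a pose out of reach is approached as far as the arm can. A call is refused whole if a number of a shift passes 1 or a number of a turn 0.125, either way. A call with a gripper value outside its range is refused whole. "jaw" is the finger opening in mm, from 0 to 85.4, set as the call begins (left out, the last holds). The fingers move at their own pace and stop on an object; "force" is the grip in N (left out, the last holds). Time passes only in rows, so rows that do not move let the fingers close. It gives the time, the measured TCP pose, the force, the opening and the grip force at its end, in the units of the state.
- status.get_state(): the state, without advancing time (a new reading comes with each control period).
- snapshot(name): name is "side" or "top" or "wrist"; returns a dict with "pixels" (480x640x3 uint8, red, green, blue), "vfov" (degrees; the focal length in pixels is half the picture's height over the tangent of half this angle, whatever the lens; pixels are square), "cx", "cy" (the principal point, pixels), "dist" ([k1, k2, p1, p2, k3] as OpenCV has them; the pictures are not rectified), "rvec" (rotation vector, rad) and "tvec" (3), from world to camera coordinates, as OpenCV has them; the wrist camera has in their place "mount" (4x4, takes a point from camera to tool coordinates, whose origin is the TCP and whose axes are the flange's). Camera axes: x right, y down, z forward; pixel columns grow to the right and rows downward; lengths in m; the calibration is good to about 2 mm. A picture is of the moment at which its call begins: read the wrist's pose just before it. There is no depth.
- job.hand_in(): hands the job in; it is judged then, once.
Trained networks look in the newest picture that a camera, given by its name, has taken for a name from the list of things; names that differ only in an ending like _2 or _b are one class to them, and where a whole thing is asked for, a point or a joint stands for the part that bears it (a point fixed in the world has none). Each returns a list of dicts, best first, with "confidence" (0 to 1); they miss things now and then, are a little off and sometimes report something else, mostly with a low value. They report only what shows in the picture. A call takes as long as a camera call. They do not tell look-alikes from the thing itself.
- models.masks_of(camera, thing): "pixels" (480x640 bool, what is visible of it) and "uv" ([column, row] in pixels, amid what is visible of it).
The state is a dict: "time_s": time; "qpos": joint angles; "joint_vel": joint speeds; "joint_efforts": joint torques, N m; "tcp_pos": TCP position; "tcp_rot": TCP orientation; "wrist_force": force on the tool from outside, world axes, zero at the start; "torque": the same for the moment, N m; "finger_gap": opening from 0.0 (shut) to 1.0 (fully open); "finger_force": force on a finger pad.
Only numpy, scipy, OpenCV 4.12 (cv2) and the standard library are available. Lean on these libraries where they do the work, as an engineer would, in place of code of your own. Each camera call takes 0.05 s, during which the arm holds its last target. There are 200 camera calls.

## Working session

There is one attempt and no reset: what is moved stays moved. The work goes in short steps, Python scripts to look and compute and a tool call to move; the robot and the scene stay as the last step left them, time stands still between calls to the robot, and variables do not carry over. Pictures are saved under pics/ and viewed, at most 11 in all, crops included, and the job is handed in when it is done.

Besides the shell and the picture viewer there is one more tool, called in YAML: its name, and indented under it one key for each argument. carry_out: Moves the arm, as the interface text tells. Its arguments: {"type":"object","properties":{"plan":{"type":"array"},"jaw":{"type":"number"},"force":{"type":"number"}},"required":["plan"]}

```bash
mkdir -p pics; cat > h.py <<'E'
import numpy as np, cv2
from scipy.spatial.transform import Rotation as R
from bench import status, snapshot, job, models, bot
def cam(s,st=None):
    f=240/np.tan(np.radians(s['vfov']/2)); K=np.array([[f,0,s['cx']],[0,f,s['cy']],[0,0,1.]])
    if 'rvec' in s and s['rvec'] is not None:
        Rm=cv2.Rodrigues(np.array(s['rvec'],float))[0]; t=np.array(s['tvec'],float).ravel()
    else:
        q=st['tcp_rot']; T=np.eye(4); T[:3,:3]=R.from_quat([q[1],q[2],q[3],q[0]]).as_matrix(); T[:3,3]=st['tcp_pos']
        M=np.linalg.inv(T@np.array(s['mount'])); Rm=M[:3,:3]; t=M[:3,3]
    return K,np.array(s['dist'],float),Rm,t
def ray(c,uv,z):
    K,d,Rm,t=c
    p=cv2.undistortPoints(np.array(uv,float).reshape(-1,1,2),K,d)[:,0]
    D=np.c_[p,np.ones(len(p))]@Rm; o=-Rm.T@t
    return o+D*((z-o[2])/D[:,2])[:,None]
def proj(c,P):
    K,d,Rm,t=c
    return cv2.projectPoints(np.array(P,float).reshape(-1,3),cv2.Rodrigues(Rm)[0],t,K,d)[0][:,0]
def save(s,n): cv2.imwrite('pics/'+n,np.ascontiguousarray(s['pixels'][:,:,::-1]))
E
python3 - <<'E'
from h import *
print(status.get_state())
for n in ('side','top'):
    s=snapshot(n); save(s,n+'0.png'); c=cam(s); print(n,c[0][0,0],-c[2].T@c[3], c[2][2])
    for th in ('cap','black_cap','spray','reel','scope','scope_head','stage'):
        try:
            for m in models.masks_of(n,th)[:3]: print(th,m['confidence'],m['uv'],m['pixels'].sum(), ray(c,m['uv'],0.023).round(3))
        except Exception as e: print(th,e)
E
```

```text
{'time_s': 0.0, 'qpos': array([ 1.12401991e+00,  2.41438899e-01,  3.71304295e-03,  1.33520612e+00,
       -7.90967718e-06,  1.57079886e+00]), 'joint_vel': array([-0.00063846,  0.00047651,  0.00111704, -0.00063009, -0.00051782,
        0.00070138]), 'joint_efforts': array([-3.47027026e-04, -3.72317398e+01,  2.52408224e+01,  1.71207252e-02,
       -8.06801495e-05,  3.13012720e-06]), 'tcp_pos': array([0.21575566, 0.45034347, 0.23039576]), 'tcp_rot': array([-2.32702438e-04,  2.21536012e-01,  9.75151606e-01, -1.04216776e-03]), 'wrist_force': array([0.61734534, 1.12864563, 0.05071605]), 'torque': array([-0.03263423, -0.01367401, -0.00835019]), 'finger_force': 0.0, 'finger_gap': 1.0047991212827942}
side 556.0559276556381 [ 0.11259483 -0.90799764  0.90144664] [ 0.39870997  0.65895722 -0.63781325]
cap 0.84 [250.0, 288.1] 1427 [[ 0.451 -0.049  0.023]]
cap 0.84 [321.9, 344.2] 390 [[ 0.51  -0.271  0.023]]
cap 0.74 [330.2, 299.1] 812 [[ 0.593 -0.167  0.023]]
black_cap 0.9 [415.3, 307.1] 752 [[ 0.745 -0.281  0.023]]
black_cap 0.38 [272.2, 148.9] 9037 [[0.778 0.496 0.023]]
spray 0.91 [427.5, 356.7]
[... 253 characters left out ...]
 511.1789124414293 [ 0.52167296 -0.09054067  1.10594564] [ 0.08214555 -0.02646201 -0.99626897]
cap 0.96 [289.9, 315.3] 1792 [[ 0.447 -0.056  0.023]]
cap 0.72 [387.6, 284.8] 368 [[ 0.512 -0.262  0.023]]
cap 0.66 [343.5, 247.0] 909 [[ 0.591 -0.168  0.023]]
black_cap 0.93 [393.9, 179.2] 931 [[ 0.739 -0.277  0.023]]
spray 0.76 [484.8, 223.1] 1877 [[ 0.645 -0.475  0.023]]
reel 0.82 [479.1, 297.2] 1692 [[ 0.486 -0.46   0.023]]
reel 0.19 [311.3, 302.3] 81038 [[ 0.474 -0.101  0.023]]
scope 0.9 [150.1, 212.7] 15991 [[0.661 0.245 0.023]]
scope_head 0.91 [128.5, 187.3] 8962 [[0.716 0.294 0.023]]
stage 0.68 [393.8, 175.8] 907 [[ 0.746 -0.277  0.023]]
stage 0.65 [151.7, 208.3] 15752 [[0.671 0.242 0.023]]
```

View pics/top0.png

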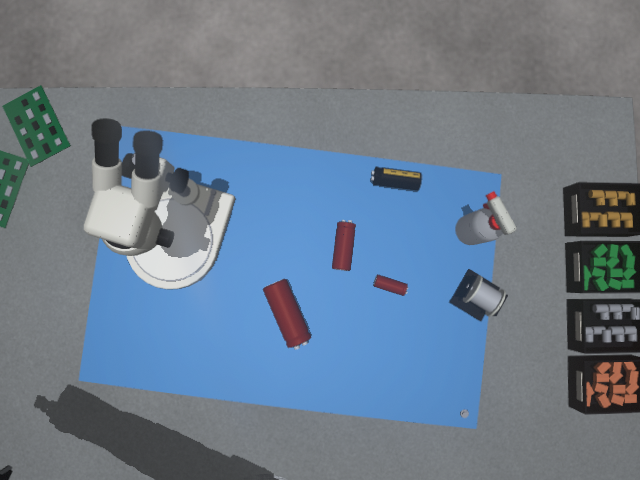

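View pics/side0.png

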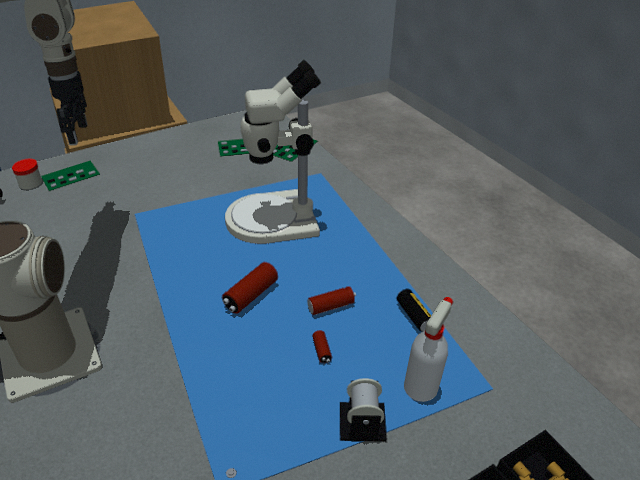

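The top view shows three red capacitors: a large one at (290,315), a small one at (390,285), and the 100 mm one at (343,247) with its posts pointing away from the robot. Its stripe doesn't show from the top or from the −y side. The stage is at about (175,240) in the top view. Next I'll fit the cap pose and the stage circle.

```bash
cat >> h.py <<'E'
from scipy.optimize import minimize
def hull(c,x,y,yaw,z=0.023,r=.02,L=.1):
    a=np.linspace(0,2*np.pi,40,endpoint=False)
    l=np.array([[s*L/2,r*np.cos(t),r*np.sin(t)] for s in (-1,1) for t in a])
    P=l@np.array([[np.cos(yaw),-np.sin(yaw),0],[np.sin(yaw),np.cos(yaw),0],[0,0,1]]).T+[x,y,z]
    m=np.zeros((1920,2560),np.uint8); h=cv2.convexHull(((proj(c,P)+.5)*4-.5).astype(np.float32))
    cv2.fillConvexPoly(m,np.round(h).astype(int),1)
    return cv2.resize(m.astype(np.float32),(640,480),interpolation=cv2.INTER_AREA)
def fitcap(views,x0,z=0.023):
    f=lambda p:sum(np.abs(hull(c,*p,z=z)-m).sum() for c,m in views)
    S=np.array([x0]+[np.array(x0)+d for d in np.diag([.008,.008,.08])])
    r=minimize(f,x0,method='Nelder-Mead',options=dict(initial_simplex=S,xatol=2e-4,fatol=.1))
    return r.x,r.fun
def best(n,th,xy,z=.023,c=None):
    ms=models.masks_of(n,th); 
    return min(ms,key=lambda m:np.linalg.norm(ray(c,m['uv'],z)[0,:2]-xy))
E
python3 - <<'E'
from h import *
V=[]
for n in ('top','side'):
    s=snapshot(n); c=cam(s); m=best(n,'cap',[.59,-.167],c=c); M=m['pixels'].astype(np.float32); V.append((c,M))
    print(n,M.sum(),fitcap([V[-1]],[.59,-.167,0.1]))
    px=s['pixels'].astype(int); mm=m['pixels']; sat=px.max(2)-px.min(2)
    w=mm&(px[:,:,1]>100); print('bright',np.argwhere(w)[:8].tolist(),w.sum())
print(fitcap(V,[.59,-.167,0.1]))
print(snapshot('wrist')['mount'])
s=snapshot('top'); a=s['pixels'][130:330,70:270,::-1]
b=snapshot('side')['pixels'][50:260,190:350,::-1]
A=cv2.resize(a,None,fx=2.2,fy=2.2,interpolation=cv2.INTER_CUBIC);B=cv2.resize(b,None,fx=2.2,fy=2.2,interpolation=cv2.INTER_CUBIC)
o=np.zeros((462,A.shape[1]+B.shape[1],3),np.uint8);o[:440,:440]=A;o[:,440:]=B;cv2.imwrite('pics/scope.png',o)
E
```

```text
top 871.0 (array([ 0.59361958, -0.16755145, -0.12682942]), np.float64(60.6875))
bright [[221, 343], [221, 344], [235, 335], [269, 337], [269, 338], [269, 340], [270, 344]] 7
side 853.0 (array([ 0.59335938, -0.16953721, -0.11909992]), np.float64(43.875))
bright [[287, 344], [289, 352], [292, 354], [293, 354], [293, 355], [294, 354], [294, 355], [295, 314]] 11
(array([ 0.5939037 , -0.16861475, -0.10644112]), np.float64(116.9375))
[[-1.23924524e-03 -9.48805064e-01 -3.15859803e-01  8.20734588e-02]
 [ 9.99998595e-01 -1.53241221e-03  6.79785668e-04 -1.08879858e-03]
 [-1.12901150e-03 -3.15858517e-01  9.48805630e-01 -1.42997340e-01]
 [ 0.00000000e+00  0.00000000e+00  0.00000000e+00  1.00000000e+00]]
```

View pics/scope.png

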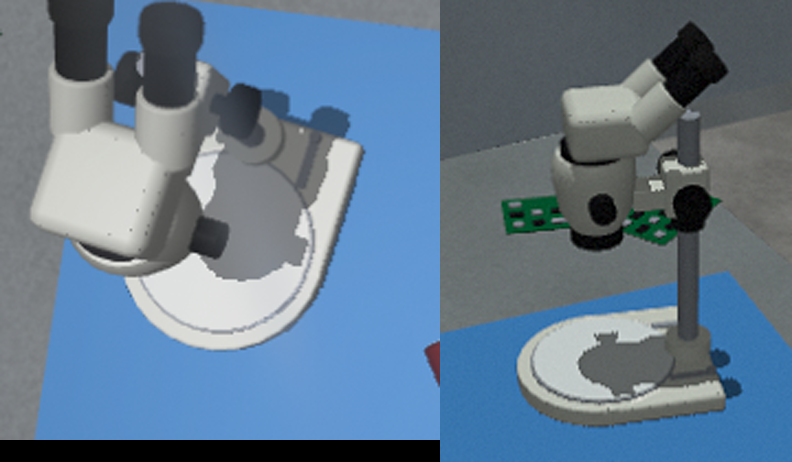

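The crop shows the stage ring clearly in both views. In the top crop it passes through about (312,230), (215,332) and (143,283). In the side crop it passes through about (533,365), (620,402) and (600,318). The pillar foot is at about (688,350) in the side crop.

```bash
python3 - <<'E'
from h import *
from scipy.optimize import least_squares
t=(np.array([[312,230],[215,332],[143,283],[290,290],[305,265]])/2.2)+[70,130]
sd=(np.array([[93,365],[180,402],[160,318],[220,385],[125,390]])/2.2)+[190,50]
im={}
for n,p in (('top',t),('side',sd)):
    s=snapshot(n); c=cam(s); im[n]=(s,c); P=ray(c,p,.03)[:,:2]
    r=least_squares(lambda q:np.linalg.norm(P-q,axis=1)-.085,[.64,.22]); print(n,r.x,r.fun.round(4))
    # refine: darkest ring along radial rays, radii .078-.095
    g=cv2.cvtColor(s['pixels'],cv2.COLOR_RGB2GRAY).astype(np.float32); cen=r.x
    for it in range(3):
        pts=[]
        for a in np.radians(np.arange(0,360,4)):
            rr=np.arange(.077,.094,.0005); Q=np.c_[cen[0]+rr*np.cos(a),cen[1]+rr*np.sin(a),0*rr+.029]
            v=cv2.remap(g,proj(c,Q).astype(np.float32).reshape(1,-1,2),None,cv2.INTER_LINEAR)[0]
            k=v.argmin()
            if 3<k<len(rr)-4 and v[:k].max()-v[k]>15 and v[k:].max()-v[k]>15: pts.append(Q[k,:2])
        pts=np.array(pts); q=least_squares(lambda q:np.linalg.norm(pts-q[:2],axis=1)-q[2],[*cen,.085],loss='soft_l1',f_scale=.001); cen=q.x[:2]
    print('refined',n,len(pts),q.x.round(4),np.abs(q.fun).mean())
s,c=im['side']
print('pillar foot',ray(c,(np.array([[248,338],[237,338],[259,338]])/2.2)+[190,50],.045))
# pillar top from scene: base edge line in top image
s,c=im['top']; e=ray(c,np.array([[360,150],[330,235]])/2.2+[70,130],.026); d=e[0]-e[1]; print('edge yaw',np.arctan2(d[1],d[0]))
m=models.masks_of('top','mat'); 
if m:
    print('mat rect',cv2.minAreaRect(ray(c,np.argwhere(m[0]['pixels'])[:,::-1].astype(float),.003)[:,:2].astype(np.float32)))
E
```

```text
top [0.60411781 0.19738756] [ 0.0029  0.0024 -0.0003 -0.003  -0.0006]
refined top 52 [0.6043 0.1967 0.0862] 0.0007366522211837113
side [0.60710691 0.18822082] [ 0.0043  0.0045  0.0005  0.0001 -0.0057]
refined side 49 [0.6033 0.1935 0.0868] 0.0007223764361903048
pillar foot [[0.70229696 0.15827142 0.045     ]
 [0.69057068 0.164655   0.045     ]
 [0.71403031 0.15188894 0.045     ]]
edge yaw -0.31700300244310736
mat rect ((0.5308954119682312, -0.06206771731376648), (0.8637269735336304, 0.561954140663147), 83.21807098388672)
```

carry_out:
  plan:
    - {"x": -0.8,"y": -0.6}
    - {"x": -0.8,"y": -0.6}
    - {"x": -0.8,"y": -0.6}
    - {"x": -0.8,"y": -0.6}
    - {"x": -0.8,"y": -0.6}
    - {"x": -0.8,"y": -0.6}
    - {"x": -0.8,"y": -0.6}
    - {"x": -0.8,"y": -0.6}
    - {"x": -0.8,"y": -0.6}
    - {"x": -0.8,"y": -0.6}
    - {"x": -0.8,"y": -0.6}
    - {"x": -0.8,"y": -0.6}
  jaw: 64

```text
validation failed for argument at $.pl...
```

carry_out:
  plan:
    - {"x": -0.8,"y": -0.6}
    - {"x": -0.8,"y": -0.6}
    - {"x": -0.8,"y": -0.6}
    - {"x": -0.8,"y": -0.6}
    - {"x": -0.8,"y": -0.6}
    - {"x": -0.8,"y": -0.6}
    - {"x": -0.8,"y": -0.6}
    - {"x": -0.8,"y": -0.6}

```text
validation failed for argument at $.pl...
```

```bash
cat >> h.py <<'E'
def tool(th,ps):
    z=np.array([np.sin(th)*np.cos(ps),np.sin(th)*np.sin(ps),-np.cos(th)]); y=np.array([-np.sin(ps),np.cos(ps),0])
    return np.c_[np.cross(y,z),y,z]
def need(p,Rt=None):
    st=status.get_state(); q=st['tcp_rot']; Rc=R.from_quat([q[1],q[2],q[3],q[0]]).as_matrix()
    print('t',round(st['time_s'],2),'pos',st['tcp_pos'].round(4),'gap',round(st['finger_gap'],3),'F',st['wrist_force'].round(2),'q',st['qpos'].round(2))
    if p is not None: print('shift units',(Rc.T@(np.array(p)-st['tcp_pos'])/.03).round(3))
    if Rt is not None: print('rotvec',R.from_matrix(Rc.T@Rt).as_rotvec().round(4))
    return Rc
E
python3 -c "
from h import *
need([.5,-.09,.23],tool(.6,-.115))"
```

```text
t 1.3 pos [0.216  0.4509 0.2313] gap 0.997 F [-1.16 -0.5   0.32] q [ 1.12  0.24  0.01  1.34 -0.    1.57]
shift units [-16.327 -12.171   0.044]
rotvec [-0.0995 -0.5944 -0.3217]
```

carry_out:
  plan:
    - {"x": -0.8,"y": -0.6,"z": 0,"wx": 0,"wy": 0,"wz": -0.05}
    - {"x": -0.8,"y": -0.6,"z": 0,"wx": 0,"wy": 0,"wz": 0}
    - {"x": -0.8,"y": -0.6,"z": 0,"wx": 0,"wy": 0,"wz": 0}
    - {"x": -0.8,"y": -0.6,"z": 0,"wx": 0,"wy": 0,"wz": 0}
    - {"x": -0.8,"y": -0.6,"z": 0,"wx": 0,"wy": 0,"wz": 0}
    - {"x": -0.8,"y": -0.6,"z": 0,"wx": 0,"wy": 0,"wz": 0}
    - {"x": -0.8,"y": -0.6,"z": 0,"wx": 0,"wy": 0,"wz": 0}
    - {"x": -0.8,"y": -0.6,"z": 0,"wx": 0,"wy": 0,"wz": 0}
    - {"x": -0.8,"y": -0.6,"z": 0,"wx": 0,"wy": 0,"wz": 0}
    - {"x": -0.8,"y": -0.6,"z": 0,"wx": 0,"wy": 0,"wz": 0}
    - {"x": -0.8,"y": -0.6,"z": 0,"wx": 0,"wy": 0,"wz": 0}
    - {"x": -0.8,"y": -0.6,"z": 0,"wx": 0,"wy": 0,"wz": 0}
  jaw: 64

```text
time_s: 2.3
tcp_pos: [0.3974, 0.1383, 0.2315]
tcp_rot: [0.0, 0.197, 0.98, 0.0]
wrist_force: [0.5, 0.1, -0.5]
finger_gap: 0.748
finger_force: 0.0
```

```bash
python3 -c "
from h import *
need([.52,-.16,.2],tool(.6,-.115))"
```

```text
t 2.3 pos [0.3974 0.1383 0.2315] gap 0.748 F [ 0.49  0.08 -0.46] q [ 0.33  0.08 -0.18  1.3   0.    0.73]
shift units [-7.611 -7.591  1.051]
rotvec [-0.0842 -0.5955 -0.2734]
```

carry_out:
  plan:
    - {"x": -0.76,"y": -0.76,"z": 0,"wx": 0,"wy": 0,"wz": 0}
    - {"x": -0.76,"y": -0.76,"z": 0,"wx": 0,"wy": 0,"wz": 0}
    - {"x": -0.76,"y": -0.76,"z": 0,"wx": 0,"wy": 0,"wz": 0}
    - {"x": -0.76,"y": -0.76,"z": 0,"wx": 0,"wy": 0,"wz": 0}
    - {"x": -0.76,"y": -0.76,"z": 0,"wx": 0,"wy": 0,"wz": 0}
    - {"x": -0.76,"y": -0.76,"z": 0,"wx": 0,"wy": 0,"wz": 0}
    - {"x": -0.76,"y": -0.76,"z": 0,"wx": 0,"wy": 0,"wz": 0}
    - {"x": -0.76,"y": -0.76,"z": 0,"wx": 0,"wy": 0,"wz": 0}
    - {"x": -0.76,"y": -0.76,"z": 0,"wx": 0,"wy": 0,"wz": 0}
    - {"x": -0.76,"y": -0.76,"z": 0,"wx": 0,"wy": 0,"wz": 0}

```text
time_s: 3.13
tcp_pos: [0.5194, -0.1604, 0.2313]
tcp_rot: [0.0, 0.197, 0.98, 0.0]
wrist_force: [1.5, 1.1, -0.1]
finger_gap: 0.757
finger_force: 0.0
```

carry_out:
  plan:
    - {"x": 0,"y": 0,"z": 0,"wx": -0.014,"wy": -0.0993,"wz": -0.0456}
    - {"x": 0,"y": 0,"z": 0,"wx": -0.014,"wy": -0.0993,"wz": -0.0456}
    - {"x": 0,"y": 0,"z": 0,"wx": -0.014,"wy": -0.0993,"wz": -0.0456}
    - {"x": 0,"y": 0,"z": 0,"wx": -0.014,"wy": -0.0993,"wz": -0.0456}
    - {"x": 0,"y": 0,"z": 0,"wx": -0.014,"wy": -0.0993,"wz": -0.0456}
    - {"x": 0,"y": 0,"z": 0,"wx": -0.014,"wy": -0.0993,"wz": -0.0456}

```text
time_s: 3.63
tcp_pos: [0.519, -0.1585, 0.2322]
tcp_rot: [0.298, 0.053, 0.953, -0.018]
wrist_force: [0.9, -0.5, -0.5]
finger_gap: 0.749
finger_force: 0.0
```

```bash
python3 - <<'E'
from h import *
Rc=need([.594,-.1686,.12],tool(.6,-.115)); print(Rc.round(3))
st=status.get_state(); s=snapshot('wrist'); save(s,'w1.png'); c=cam(s,st)
for m in models.masks_of('wrist','cap'): print(m['confidence'],m['uv'],m['pixels'].sum(),ray(c,m['uv'],.023))
E
```

```text
t 3.63 pos [ 0.519  -0.1585  0.2322] gap 0.749 F [ 0.92 -0.45 -0.49] q [-0.38 -0.07 -0.53  0.52  0.15 -0.22]
shift units [ 0.059 -0.046  4.511]
rotvec [-0.0002  0.0058  0.0035]
[[-0.817  0.112  0.566]
 [ 0.091  0.994 -0.066]
 [-0.569 -0.002 -0.822]]
0.71 [515.1, 21.0] 4020 [[ 0.51334158 -0.0237604   0.023     ]]
0.7 [166.8, 48.6] 3987 [[ 0.50446099 -0.26881251  0.023     ]]
0.64 [319.7, 123.8] 5154 [[ 0.58157439 -0.1658586   0.023     ]]
```

View pics/w1.png

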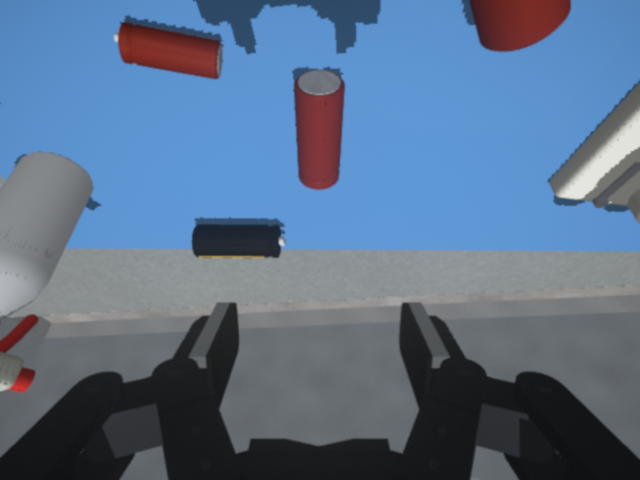

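The wrist view shows the target cap centred between the fingers at (320,125), with its posts pointing away from the robot and no stripe on top. Next I'll lower the open hand around it.

```bash
python3 -c "
from h import *
t=np.array([.6048,-.1699,.0125]); z=np.array([.566,-.066,-.822])
need(t-.08*z); need(t)"
```

```text
t 3.73 pos [ 0.5116 -0.1567  0.2246] gap 0.749 F [-0.17  0.71 -2.3 ] q [-0.38 -0.07 -0.55  0.53  0.15 -0.22]
shift units [ 1.364 -0.088  4.954]
t 3.73 pos [ 0.5116 -0.1567  0.2246] gap 0.749 F [-0.17  0.71 -2.3 ] q [-0.38 -0.07 -0.55  0.53  0.15 -0.22]
shift units [ 1.318 -0.092  7.621]
```

carry_out:
  plan:
    - {"x": 0.28,"y": -0.02,"z": 0.9,"wx": 0,"wy": 0,"wz": 0}
    - {"x": 0.28,"y": -0.02,"z": 0.9,"wx": 0,"wy": 0,"wz": 0}
    - {"x": 0.28,"y": -0.02,"z": 0.9,"wx": 0,"wy": 0,"wz": 0}
    - {"x": 0.28,"y": -0.02,"z": 0.9,"wx": 0,"wy": 0,"wz": 0}
    - {"x": 0.28,"y": -0.02,"z": 0.9,"wx": 0,"wy": 0,"wz": 0}
    - {"x": 0,"y": 0,"z": 0,"wx": 0,"wy": 0,"wz": 0}
    - {"x": 0,"y": 0,"z": 0,"wx": 0,"wy": 0,"wz": 0}

```text
time_s: 4.32
tcp_pos: [0.5607, -0.1665, 0.0948]
tcp_rot: [0.293, 0.055, 0.954, -0.017]
wrist_force: [0.8, -0.5, 1.0]
finger_gap: 0.747
finger_force: 0.0
```

```bash
python3 -c "
from h import *
t=np.array([.6048,-.1699,.0125])
print(need(t,tool(.6,-.115)).round(3)); need(t)"
```

```text
t 4.32 pos [ 0.5607 -0.1665  0.0948] gap 0.747 F [ 0.8  -0.47  0.95] q [-0.36  0.21 -0.65  0.13  0.14 -0.2 ]
shift units [0.319 0.056 3.096]
rotvec [ 0.0004 -0.0048 -0.0005]
[[-0.823  0.115  0.557]
 [ 0.095  0.993 -0.064]
 [-0.561  0.001 -0.828]]
t 4.32 pos [ 0.5607 -0.1665  0.0948] gap 0.747 F [ 0.8  -0.47  0.95] q [-0.36  0.21 -0.65  0.13  0.14 -0.2 ]
shift units [0.319 0.056 3.096]
```

carry_out:
  plan:
    - {"x": 0.08,"y": 0,"z": 0.6,"wx": 0,"wy": 0,"wz": 0}
    - {"x": 0.08,"y": 0,"z": 0.6,"wx": 0,"wy": 0,"wz": 0}
    - {"x": 0.08,"y": 0,"z": 0.6,"wx": 0,"wy": 0,"wz": 0}
    - {"x": 0.08,"y": 0.05,"z": 0.6,"wx": 0,"wy": 0,"wz": 0}
    - {"x": 0,"y": 0,"z": 0.5,"wx": 0,"wy": 0,"wz": 0}
    - {"x": 0,"y": 0,"z": 0,"wx": 0,"wy": 0,"wz": 0}
    - {"x": 0,"y": 0,"z": 0,"wx": 0,"wy": 0,"wz": 0}

```text
time_s: 4.9
tcp_pos: [0.6028, -0.1703, 0.0208]
tcp_rot: [0.296, 0.055, 0.954, -0.017]
wrist_force: [-0.0, 0.4, -0.1]
finger_gap: 0.751
finger_force: 0.0
```

```bash
cat >> h.py <<'E'
def look(tag,xy,yaw=-.115,z=.023):
    "crops of cap from top+side enlarged, and fit"
    V=[];o=np.zeros((400,800,3),np.uint8)
    for i,n in enumerate(('top','side')):
        s=snapshot(n); c=cam(s); u,v=proj(c,[[*xy,z]])[0].astype(int)
        o[:,i*400:i*400+400]=cv2.resize(s['pixels'][v-40:v+40,u-40:u+40,::-1],(400,400),interpolation=cv2.INTER_CUBIC)
        print(n,'crop origin',u-40,v-40)
    cv2.imwrite('pics/'+tag,o)
E
python3 -c "
from h import *
t=np.array([.6048,-.1699,.0125])
need(t,tool(.6,-.115)); look('l1.png',[.594,-.169])"
```

```text
t 4.9 pos [ 0.6028 -0.1703  0.0208] gap 0.751 F [-0.    0.37 -0.09] q [-0.33  0.42 -0.63 -0.07  0.12 -0.18]
shift units [0.103 0.022 0.263]
rotvec [-0.0008  0.0017  0.0006]
top crop origin 303 205
side crop origin 291 259
```

View pics/l1.png

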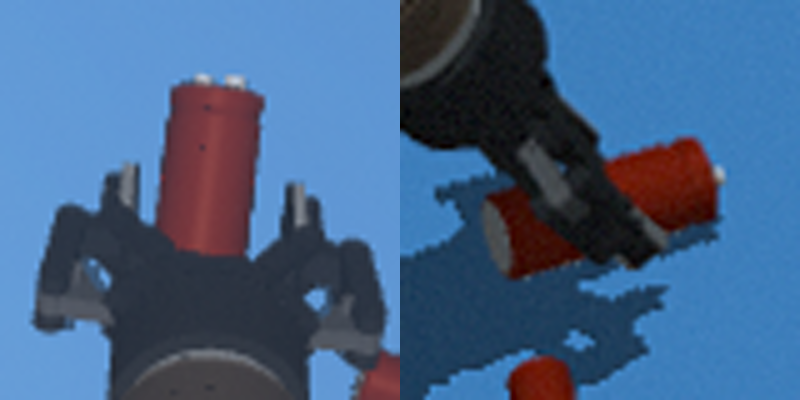

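The top crop shows the cap between the open fingers, with its far half visible and no stripe yet. Next I'll lower a little, narrow the jaw and roll towards −y.

carry_out:
  plan:
    - {"x": 0.1,"y": 0,"z": 0.24,"wx": 0,"wy": 0,"wz": 0}
    - {"x": 0,"y": -0.15,"z": 0,"wx": 0,"wy": 0,"wz": 0}
    - {"x": 0,"y": -0.15,"z": 0,"wx": 0,"wy": 0,"wz": 0}
    - {"x": 0,"y": -0.15,"z": 0,"wx": 0,"wy": 0,"wz": 0}
    - {"x": 0,"y": -0.15,"z": 0,"wx": 0,"wy": 0,"wz": 0}
    - {"x": 0,"y": -0.15,"z": 0,"wx": 0,"wy": 0,"wz": 0}
    - {"x": 0,"y": -0.15,"z": 0,"wx": 0,"wy": 0,"wz": 0}
    - {"x": 0,"y": -0.15,"z": 0,"wx": 0,"wy": 0,"wz": 0}
    - {"x": 0,"y": -0.1,"z": 0,"wx": 0,"wy": 0,"wz": 0}
    - {"x": 0,"y": -0.05,"z": 0,"wx": 0,"wy": 0,"wz": 0}
    - {"x": 0,"y": 0,"z": 0,"wx": 0,"wy": 0,"wz": 0}
    - {"x": 0,"y": 0,"z": 0,"wx": 0,"wy": 0,"wz": 0}
  jaw: 52

```text
time_s: 6.0
tcp_pos: [0.5984, -0.2058, 0.0112]
tcp_rot: [0.295, 0.055, 0.954, -0.017]
wrist_force: [-0.6, -0.4, 0.2]
finger_gap: 0.608
finger_force: 0.0
```

```bash
cat >> h.py <<'E'
def stripe(n='top',xy=(.59,-.2),yaw=-.115,z=.023,lo=.0,hi=.05,verbose=1):
    "angle of white stripe from up (deg, + towards +y side): best cylinder-surface strip by brightness over far part lo..hi of the axis"
    s=snapshot(n); c=cam(s); px=s['pixels'].astype(np.float32); u=np.array([np.cos(yaw),np.sin(yaw),0]); w=np.array([-u[1],u[0],0])
    A=np.radians(np.arange(-110,111,4)); X=np.linspace(lo,hi,15)
    P=np.array([[np.array([*xy,z])+x*u+.02*(np.sin(a)*w+np.cos(a)*np.array([0,0,1])) for x in X] for a in A])
    uv=proj(c,P).reshape(len(A),len(X),2).astype(np.float32)
    g=cv2.remap(px,uv,None,cv2.INTER_LINEAR); wh=np.median(g[...,1],1)
    if verbose: print(n,dict(zip(np.degrees(A).round().astype(int).tolist(),wh.round().astype(int).tolist())))
    return s,c
E
python3 - <<'E'
from h import *
need(None)
for n in ('top','side'):
    s=snapshot(n); c=cam(s)
    m=best(n,'cap',[.59,-.2],c=c); print(n,m['confidence'],m['uv'],m['pixels'].sum(),ray(c,m['uv'],.023))
look('l2.png',[.59,-.2])
E
```

```text
t 6.0 pos [ 0.5984 -0.2058  0.0112] gap 0.608 F [-0.62 -0.39  0.18] q [-0.41  0.45 -0.61 -0.07  0.16 -0.25]
top 0.97 [361.1, 240.3] 624 [[ 0.60591369 -0.20586295  0.023     ]]
side 0.86 [346.9, 311.2] 518 [[ 0.60558214 -0.21687138  0.023     ]]
top crop origin 318 207
side crop origin 296 268
```

View pics/l2.png

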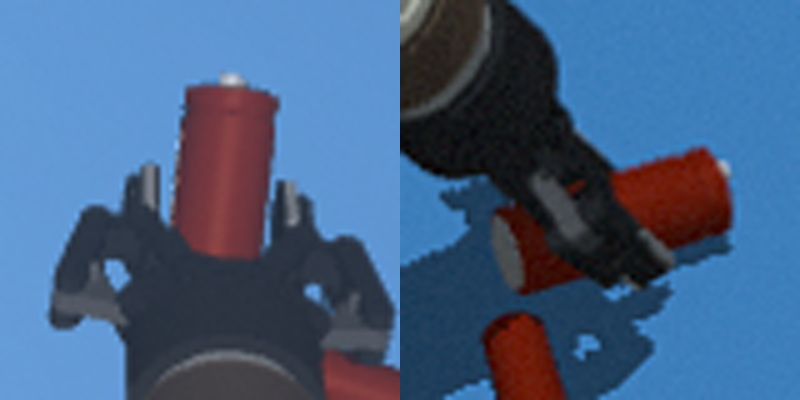

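The left (+y) edge of the cap in the top crop, at about (180,150), now shows the white stripe and a dash at the horizon. About 95° of roll towards −y is still needed. First I'll check the clearance to the small capacitor.

```bash
python3 - <<'E'
from h import *
cs={}
for n in ('top','side'):
    s=snapshot(n); c=cam(s); ms=models.masks_of(n,'cap')
    for m in ms: print(n,m['confidence'],np.round(m['uv']),m['pixels'].sum())
    cs[n]=(c,ms,s)
# small cap from the first top picture colours: size search
im=cv2.imread('pics/top0.png')[:,:,::-1].astype(int); M=((im[...,0]>im[...,2]+15)).astype(np.float32); M[:, :360]=0;M[:,420:]=0;M[:265]=0;M[310:]=0
c=cs['top'][0]
f=lambda p:np.abs(hull(c,p[0],p[1],p[2],z=.003+p[3],r=p[3],L=p[4])-M).sum()
r=minimize(f,[.515,-.265,1.3,.014,.07],method='Nelder-Mead',options=dict(initial_simplex=np.array([[.515,-.265,1.3,.014,.07]]+[np.array([.515,-.265,1.3,.014,.07])+d for d in np.diag([.006,.006,.2,.003,.01])]),maxiter=600)); print(r.x.round(4),r.fun,M.sum())
# red cap now: far part only; colour mask, fit x,y,yaw ignoring hidden part
for n in ('top','side'):
    c,ms,s=cs[n]; px=s['pixels'].astype(int); red=(px[...,0]>px[...,2]+15).astype(np.float32); blue=(px[...,2]>px[...,0]+40)
    # cost: red pixels near but outside the hull + blue pixels inside
    u,v=proj(c,[[.6,-.205,.023]])[0].astype(int); W=np.zeros((480,640)); W[v-30:v+30,u-26:u+30]=1
    best_=None
    g=lambda p:((1-(h:=hull(c,*p)))*red*W).sum()+(h*blue).sum()
    S=np.array([[.591,-.2,-.115]]*4)+np.r_[np.zeros((1,3)),np.diag([.006,.006,.06])]
    q=minimize(g,S[0],method='Nelder-Mead',options=dict(initial_simplex=S)); print(n,q.x.round(4),q.fun)
E
```

```text
top 0.81 [288. 315.] 1746
top 0.66 [362. 240.] 550
top 0.64 [389. 283.] 292
top 0.61 [395. 175.] 919
top 0.51 [151. 209.] 15736
side 0.85 [247. 291.] 1117
side 0.7 [287. 134.] 7281
side 0.61 [350. 310.] 504
side 0.61 [320. 345.] 413
[ 0.5112 -0.2693  1.2845  0.0121  0.0636] 20.125 355.0
top [ 0.5885 -0.2059 -0.1195] 10.125
side [ 0.5884 -0.2087 -0.1317] 92.4375
```

carry_out:
  plan:
    - {"x": 0,"y": -0.12,"z": 0,"wx": 0,"wy": 0,"wz": 0}
    - {"x": 0,"y": -0.12,"z": 0,"wx": 0,"wy": 0,"wz": 0}
    - {"x": 0,"y": -0.12,"z": 0,"wx": 0,"wy": 0,"wz": 0}
    - {"x": 0,"y": -0.12,"z": 0,"wx": 0,"wy": 0,"wz": 0}
    - {"x": 0,"y": -0.12,"z": 0,"wx": 0,"wy": 0,"wz": 0}
    - {"x": 0,"y": -0.12,"z": 0,"wx": 0,"wy": 0,"wz": 0}
    - {"x": 0,"y": -0.1,"z": 0,"wx": 0,"wy": 0,"wz": 0}
    - {"x": 0,"y": -0.06,"z": 0,"wx": 0,"wy": 0,"wz": 0}
    - {"x": 0,"y": -0.03,"z": 0,"wx": 0,"wy": 0,"wz": 0}
    - {"x": 0,"y": 0,"z": 0,"wx": 0,"wy": 0,"wz": 0}
    - {"x": 0,"y": 0,"z": 0,"wx": 0,"wy": 0,"wz": 0}
    - {"x": 0,"y": 0,"z": 0,"wx": 0,"wy": 0,"wz": 0}

```text
time_s: 7.5
tcp_pos: [0.5953, -0.2327, 0.0113]
tcp_rot: [0.295, 0.055, 0.954, -0.017]
wrist_force: [-0.5, -0.5, -0.3]
finger_gap: 0.606
finger_force: 0.0
```

```bash
cat >> h.py <<'E'
def now(x0):
    "fit of the red cap with the hand over it, from the far part; then stripe angle profile"
    s=snapshot('top'); c=cam(s); px=s['pixels'].astype(int); red=((px[...,0]>px[...,2]+15)).astype(np.float32); wht=((px[...,1]>110)&(px[...,2]<px[...,0]+30)).astype(np.float32); blue=(px[...,2]>px[...,0]+40)
    u,v=proj(c,[[x0[0]+.012,x0[1],.023]])[0].astype(int); W=np.zeros((480,640)); W[v-30:v+20,u-28:u+28]=1
    g=lambda p:((1-(h:=hull(c,*p)))*red*W).sum()+(h*blue).sum()
    S=np.array([x0]*4)+np.r_[np.zeros((1,3)),np.diag([.006,.006,.06])]
    q=minimize(g,S[0],method='Nelder-Mead',options=dict(initial_simplex=S)); print('cap',q.x.round(4),q.fun)
    return q.x
E
python3 - <<'E'
from h import *
need(None)
q=now([.586,-.228,-.115])
for n in ('top','side'): stripe(n,q[:2],q[2],lo=.02,hi=.045)
look('l3.png',q[:2])
E
```

```text
t 7.5 pos [ 0.5953 -0.2327  0.0113] gap 0.606 F [-0.46 -0.47 -0.26] q [-0.46  0.46 -0.59 -0.05  0.19 -0.29]
cap [ 0.5858 -0.2276 -0.1245] 8.375
top {-110: 54, -106: 57, -102: 62, -98: 68, -94: 74, -90: 81, -86: 87, -82: 88, -78: 86, -74: 81, -70: 72, -66: 67, -62: 62, -58: 57, -54: 54, -50: 54, -46: 53, -42: 54, -38: 54, -34: 55, -30: 55, -26: 56, -22: 56, -18: 57, -14: 58, -10: 60, -6: 62, -2: 64, 2: 66, 6: 66, 10: 63, 14: 60, 18: 59, 22: 103, 26: 172, 30: 201, 34: 198, 38: 191, 42: 183, 46: 180, 50: 173, 54: 154, 58: 116, 62: 80, 66: 62, 70: 58, 74: 59, 78: 66, 82: 77, 86: 91, 90: 96, 94: 97, 98: 95, 102: 92, 106: 83, 110: 77}
side {-110: 11, -106: 12, -102: 11, -98: 12, -94: 14, -90: 15, -86: 17, -82: 18, -78: 18, -74: 19, -70: 19, -66: 20, -62: 21, -58: 22, -54: 24, -50: 24, -46: 26, -42: 26, -38: 26, -34: 28, -30: 30, -26: 30, -22: 30, -18: 29, -14: 28, -10: 28, -6: 26, -2: 25, 2: 25, 6: 36, 10: 52, 14: 75, 18: 99, 22: 119, 26: 138, 30: 139, 34: 133, 38: 132, 42: 130, 46: 130, 50: 130, 54: 130, 58: 133, 62: 135, 66: 141, 70: 144, 74: 145, 78: 142, 82: 131, 86: 111, 90: 81, 94: 52, 98: 31, 102: 23, 106: 26, 110: 27}
top crop origin 331 209
side crop origin 301 277
```

View pics/l3.png

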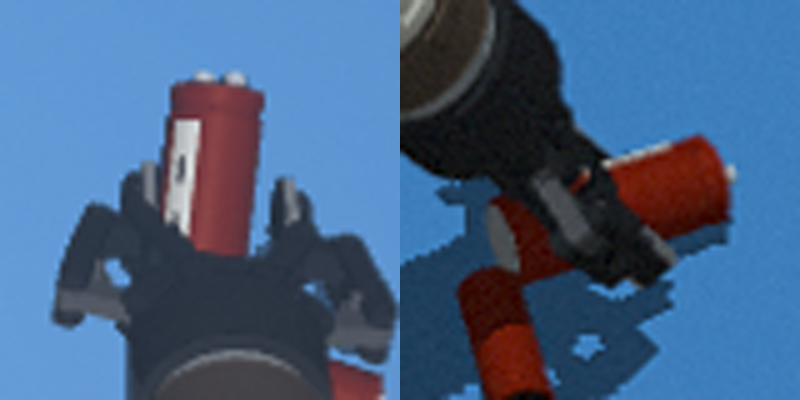

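The top crop shows the white stripe at about (185,190), on the +y side. The profile puts it at about +40° from up, so roughly 14 mm more to the −y side.

carry_out:
  plan:
    - {"x": 0,"y": -0.06,"z": 0,"wx": 0,"wy": 0,"wz": 0}
    - {"x": 0,"y": -0.07,"z": 0,"wx": 0,"wy": 0,"wz": 0}
    - {"x": 0,"y": -0.07,"z": 0,"wx": 0,"wy": 0,"wz": 0}
    - {"x": 0,"y": -0.07,"z": 0,"wx": 0,"wy": 0,"wz": 0}
    - {"x": 0,"y": -0.06,"z": 0,"wx": 0,"wy": 0,"wz": 0}
    - {"x": 0,"y": -0.05,"z": 0,"wx": 0,"wy": 0,"wz": 0}
    - {"x": 0,"y": -0.04,"z": 0,"wx": 0,"wy": 0,"wz": 0}
    - {"x": 0,"y": -0.03,"z": 0,"wx": 0,"wy": 0,"wz": 0}
    - {"x": 0,"y": -0.02,"z": 0,"wx": 0,"wy": 0,"wz": 0}
    - {"x": 0,"y": 0,"z": 0,"wx": 0,"wy": 0,"wz": 0}
    - {"x": 0,"y": 0,"z": 0,"wx": 0,"wy": 0,"wz": 0}

```text
time_s: 8.67
tcp_pos: [0.5937, -0.2469, 0.0113]
tcp_rot: [0.295, 0.055, 0.954, -0.017]
wrist_force: [0.8, -0.4, -0.7]
finger_gap: 0.615
finger_force: 0.0
```

```bash
python3 - <<'E'
from h import *
need(None)
q=now([.584,-.241,-.115])
for n in ('top','side'): stripe(n,q[:2],q[2],lo=.02,hi=.045)
E
```

```text
t 8.67 pos [ 0.5937 -0.2469  0.0113] gap 0.615 F [ 0.84 -0.39 -0.74] q [-0.49  0.47 -0.58 -0.04  0.21 -0.32]
cap [ 0.5847 -0.24   -0.1322] 7.1875
top {-110: 56, -106: 60, -102: 64, -98: 72, -94: 82, -90: 90, -86: 96, -82: 97, -78: 96, -74: 90, -70: 85, -66: 74, -62: 67, -58: 61, -54: 56, -50: 54, -46: 54, -42: 54, -38: 55, -34: 55, -30: 55, -26: 56, -22: 56, -18: 57, -14: 96, -10: 168, -6: 192, -2: 198, 2: 197, 6: 210, 10: 215, 14: 218, 18: 210, 22: 180, 26: 105, 30: 64, 34: 57, 38: 55, 42: 55, 46: 54, 50: 54, 54: 53, 58: 53, 62: 52, 66: 52, 70: 53, 74: 57, 78: 72, 82: 84, 86: 97, 90: 107, 94: 112, 98: 112, 102: 108, 106: 100, 110: 91}
side {-110: 10, -106: 10, -102: 11, -98: 12, -94: 11, -90: 12, -86: 15, -82: 16, -78: 18, -74: 20, -70: 20, -66: 21, -62: 21, -58: 22, -54: 23, -50: 24, -46: 25, -42: 26, -38: 27, -34: 28, -30: 27, -26: 34, -22: 58, -18: 105, -14: 128, -10: 149, -6: 137, -2: 109, 2: 104, 6: 110, 10: 117, 14: 110, 18: 94, 22: 91, 26: 92, 30: 102, 34: 110, 38: 118, 42: 122, 46: 124, 50: 124, 54: 123, 58: 120, 62: 117, 66: 109, 70: 103, 74: 93, 78: 98, 82: 125, 86: 154, 90: 179, 94: 164, 98: 183, 102: 170, 106: 201, 110: 211}
```

carry_out:
  plan:
    - {"x": 0,"y": -0.03,"z": 0,"wx": 0,"wy": 0,"wz": 0}
    - {"x": 0,"y": -0.02,"z": 0,"wx": 0,"wy": 0,"wz": 0}
    - {"x": 0,"y": -0.01,"z": 0,"wx": 0,"wy": 0,"wz": 0}
    - {"x": 0,"y": 0,"z": 0,"wx": 0,"wy": 0,"wz": 0}
    - {"x": 0,"y": 0.05,"z": 0,"wx": 0,"wy": 0,"wz": 0}
    - {"x": 0,"y": 0.08,"z": 0,"wx": 0,"wy": 0,"wz": 0}
    - {"x": 0,"y": 0.07,"z": 0,"wx": 0,"wy": 0,"wz": 0}
    - {"x": 0,"y": 0,"z": 0,"wx": 0,"wy": 0,"wz": 0}
    - {"x": 0,"y": 0,"z": 0,"wx": 0,"wy": 0,"wz": 0}
    - {"x": 0,"y": 0,"z": 0,"wx": 0,"wy": 0,"wz": 0}
    - {"x": 0,"y": 0,"z": 0,"wx": 0,"wy": 0,"wz": 0}
    - {"x": 0,"y": 0,"z": 0,"wx": 0,"wy": 0,"wz": 0}

```text
time_s: 9.82
tcp_pos: [0.5942, -0.2428, 0.0113]
tcp_rot: [0.295, 0.055, 0.954, -0.017]
wrist_force: [0.3, 0.1, 0.0]
finger_gap: 0.613
finger_force: 0.0
```

```bash
python3 - <<'E'
from h import *
need(None)
q=now([.584,-.243,-.115])
for n in ('top','side'): stripe(n,q[:2],q[2],lo=.02,hi=.045)
look('l4.png',q[:2])
E
```

```text
t 9.82 pos [ 0.5942 -0.2428  0.0113] gap 0.613 F [0.27 0.11 0.03] q [-0.48  0.46 -0.58 -0.04  0.2  -0.31]
cap [ 0.5849 -0.242  -0.1253] 14.625
top {-110: 55, -106: 60, -102: 68, -98: 76, -94: 87, -90: 92, -86: 96, -82: 99, -78: 99, -74: 94, -70: 88, -66: 80, -62: 71, -58: 62, -54: 57, -50: 54, -46: 53, -42: 53, -38: 54, -34: 55, -30: 55, -26: 55, -22: 58, -18: 86, -14: 142, -10: 182, -6: 195, -2: 196, 2: 193, 6: 190, 10: 201, 14: 211, 18: 175, 22: 102, 26: 65, 30: 57, 34: 56, 38: 55, 42: 54, 46: 54, 50: 53, 54: 53, 58: 52, 62: 51, 66: 51, 70: 51, 74: 59, 78: 70, 82: 84, 86: 95, 90: 103, 94: 106, 98: 105, 102: 103, 106: 96, 110: 89}
side {-110: 12, -106: 10, -102: 10, -98: 12, -94: 13, -90: 15, -86: 15, -82: 15, -78: 16, -74: 16, -70: 20, -66: 23, -62: 22, -58: 23, -54: 23, -50: 24, -46: 25, -42: 27, -38: 26, -34: 26, -30: 30, -26: 39, -22: 72, -18: 104, -14: 148, -10: 152, -6: 129, -2: 113, 2: 92, 6: 89, 10: 90, 14: 86, 18: 76, 22: 78, 26: 87, 30: 97, 34: 107, 38: 113, 42: 116, 46: 121, 50: 119, 54: 118, 58: 117, 62: 113, 66: 105, 70: 96, 74: 89, 78: 84, 82: 92, 86: 130, 90: 162, 94: 190, 98: 182, 102: 173, 106: 197, 110: 217}
top crop origin 337 210
side crop origin 304 282
```

View pics/l4.png

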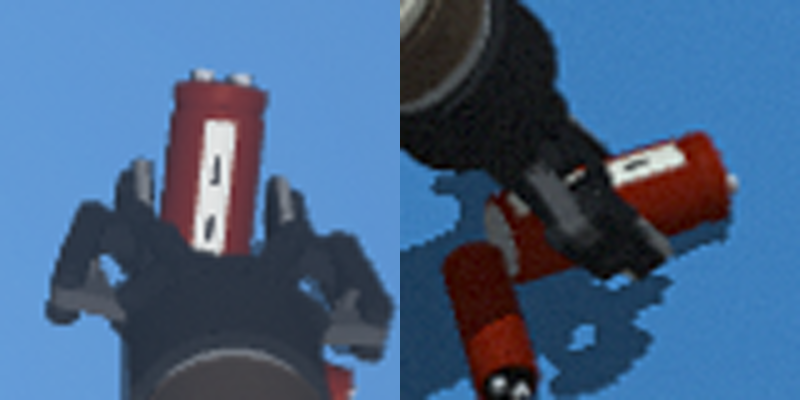

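The top crop shows the stripe centred on top, at about (215,180), and the profile gives about +2.5°. The cap lies free between the fingers, so I'll grasp it now.

carry_out:
  plan:
    - {"x": 0,"y": 0,"z": 0,"wx": 0,"wy": 0,"wz": 0}
    - {"x": 0,"y": 0,"z": 0,"wx": 0,"wy": 0,"wz": 0}
    - {"x": 0,"y": 0,"z": 0,"wx": 0,"wy": 0,"wz": 0}
    - {"x": 0,"y": 0,"z": 0,"wx": 0,"wy": 0,"wz": 0}
    - {"x": 0,"y": 0,"z": 0,"wx": 0,"wy": 0,"wz": 0}
    - {"x": 0,"y": 0,"z": 0,"wx": 0,"wy": 0,"wz": 0}
    - {"x": 0,"y": 0,"z": 0,"wx": 0,"wy": 0,"wz": 0}
  jaw: 25
  force: 50

```text
time_s: 10.65
tcp_pos: [0.5943, -0.2428, 0.0115]
tcp_rot: [0.295, 0.055, 0.954, -0.017]
wrist_force: [-1.7, -0.1, 3.4]
finger_gap: 0.453
finger_force: 50.0
```

```bash
python3 - <<'E'
from h import *
Rc=need([.594,-.243,.11]); print(Rc.round(4).tolist())
q=now([.584,-.242,-.115])
stripe('top',q[:2],q[2],lo=.02,hi=.045)
E
```

```text
t 10.65 pos [ 0.5943 -0.2428  0.0115] gap 0.453 F [-1.67 -0.14  3.41] q [-0.48  0.46 -0.58 -0.04  0.2  -0.31]
shift units [-1.845 -0.011 -2.714]
[[-0.8199, 0.1146, 0.561], [0.0942, 0.9934, -0.0653], [-0.5647, -0.0007, -0.8253]]
cap [ 0.5847 -0.2424 -0.1072] 10.3125
top {-110: 57, -106: 60, -102: 67, -98: 78, -94: 89, -90: 96, -86: 102, -82: 103, -78: 102, -74: 96, -70: 90, -66: 81, -62: 71, -58: 62, -54: 58, -50: 55, -46: 53, -42: 53, -38: 53, -34: 54, -30: 55, -26: 55, -22: 56, -18: 93, -14: 158, -10: 197, -6: 199, -2: 197, 2: 202, 6: 215, 10: 220, 14: 211, 18: 180, 22: 107, 26: 66, 30: 57, 34: 55, 38: 55, 42: 55, 46: 54, 50: 53, 54: 53, 58: 52, 62: 51, 66: 51, 70: 51, 74: 60, 78: 72, 82: 85, 86: 94, 90: 103, 94: 105, 98: 106, 102: 103, 106: 96, 110: 87}
```

carry_out:
  plan:
    - {"x": -0.1,"y": 0,"z": -0.14,"wx": 0,"wy": 0,"wz": 0}
    - {"x": -0.16,"y": 0,"z": -0.24,"wx": 0,"wy": 0,"wz": 0}
    - {"x": -0.19,"y": 0,"z": -0.28,"wx": 0,"wy": 0,"wz": 0}
    - {"x": -0.19,"y": 0,"z": -0.28,"wx": 0,"wy": 0,"wz": 0}
    - {"x": -0.11,"y": 0,"z": -0.16,"wx": 0,"wy": 0,"wz": 0}
    - {"x": 0,"y": 0,"z": 0,"wx": 0,"wy": 0,"wz": 0}
    - {"x": 0,"y": 0,"z": 0,"wx": 0,"wy": 0,"wz": 0}

```text
time_s: 11.33
tcp_pos: [0.5942, -0.2427, 0.0517]
tcp_rot: [0.295, 0.055, 0.954, -0.017]
wrist_force: [-0.3, -0.5, -1.7]
finger_gap: 0.45
finger_force: 50.3
```

```bash
python3 - <<'E'
from h import *
Rc=need([.5943+.0196,-.2428+.439,.0505])
c=cam(snapshot('top'));
stripe('top',[.5847,-.2424],-.115,z=.062,lo=.02,hi=.045)
E
```

```text
t 11.33 pos [ 0.5942 -0.2427  0.0517] gap 0.45 F [-0.29 -0.51 -1.75] q [-0.48  0.39 -0.55  0.07  0.2  -0.31]
shift units [ 0.861 14.609 -0.556]
top {-110: 59, -106: 64, -102: 77, -98: 88, -94: 99, -90: 108, -86: 114, -82: 116, -78: 115, -74: 113, -70: 105, -66: 94, -62: 81, -58: 70, -54: 61, -50: 57, -46: 54, -42: 53, -38: 54, -34: 54, -30: 55, -26: 55, -22: 55, -18: 81, -14: 155, -10: 203, -6: 199, -2: 190, 2: 189, 6: 192, 10: 186, 14: 186, 18: 184, 22: 124, 26: 71, 30: 57, 34: 56, 38: 55, 42: 55, 46: 54, 50: 53, 54: 53, 58: 52, 62: 52, 66: 51, 70: 50, 74: 50, 78: 53, 82: 57, 86: 62, 90: 64, 94: 65, 98: 65, 102: 64, 106: 62, 110: 59}
```

carry_out:
  plan:
    - {"x": 0.02,"y": 0.3,"z": -0.01,"wx": 0,"wy": 0,"wz": 0}
    - {"x": 0.03,"y": 0.55,"z": -0.02,"wx": 0,"wy": 0,"wz": 0}
    - {"x": 0.05,"y": 0.8,"z": -0.03,"wx": 0,"wy": 0,"wz": 0}
    - {"x": 0.05,"y": 0.8,"z": -0.03,"wx": 0,"wy": 0,"wz": 0}
    - {"x": 0.05,"y": 0.8,"z": -0.03,"wx": 0,"wy": 0,"wz": 0}
    - {"x": 0.05,"y": 0.8,"z": -0.03,"wx": 0,"wy": 0,"wz": 0}
    - {"x": 0.05,"y": 0.8,"z": -0.03,"wx": 0,"wy": 0,"wz": 0}
    - {"x": 0.05,"y": 0.8,"z": -0.03,"wx": 0,"wy": 0,"wz": 0}
    - {"x": 0.05,"y": 0.8,"z": -0.03,"wx": 0,"wy": 0,"wz": 0}
    - {"x": 0.05,"y": 0.8,"z": -0.03,"wx": 0,"wy": 0,"wz": 0}
    - {"x": 0.05,"y": 0.8,"z": -0.03,"wx": 0,"wy": 0,"wz": 0}
    - {"x": 0.05,"y": 0.8,"z": -0.03,"wx": 0,"wy": 0,"wz": 0}

```text
time_s: 12.43
tcp_pos: [0.6045, 0.0251, 0.0492]
tcp_rot: [0.294, 0.054, 0.954, -0.017]
wrist_force: [0.8, 0.1, -0.8]
finger_gap: 0.454
finger_force: 50.5
```

carry_out:
  plan:
    - {"x": 0.05,"y": 0.8,"z": -0.03,"wx": 0,"wy": 0,"wz": 0}
    - {"x": 0.05,"y": 0.8,"z": -0.03,"wx": 0,"wy": 0,"wz": 0}
    - {"x": 0.05,"y": 0.8,"z": -0.03,"wx": 0,"wy": 0,"wz": 0}
    - {"x": 0.05,"y": 0.7,"z": -0.03,"wx": 0,"wy": 0,"wz": 0}
    - {"x": 0.05,"y": 0.6,"z": -0.03,"wx": 0,"wy": 0,"wz": 0}
    - {"x": 0.04,"y": 0.5,"z": -0.02,"wx": 0,"wy": 0,"wz": 0}
    - {"x": 0.03,"y": 0.4,"z": -0.02,"wx": 0,"wy": 0,"wz": 0}
    - {"x": 0.02,"y": 0.3,"z": -0.01,"wx": 0,"wy": 0,"wz": 0}
    - {"x": 0,"y": 0.2,"z": -0.01,"wx": 0,"wy": 0,"wz": 0}
    - {"x": 0,"y": 0.1,"z": 0,"wx": 0,"wy": 0,"wz": 0}
    - {"x": 0,"y": 0,"z": 0,"wx": 0,"wy": 0,"wz": 0}
    - {"x": 0,"y": 0,"z": 0,"wx": 0,"wy": 0,"wz": 0}

```text
time_s: 13.43
tcp_pos: [0.6114, 0.179, 0.0492]
tcp_rot: [0.295, 0.055, 0.954, -0.017]
wrist_force: [0.3, 0.3, -2.3]
finger_gap: 0.455
finger_force: 50.5
```

```bash
python3 - <<'E'
from h import *
need([.5943+.0196,-.2428+.439,.0385],tool(.6,-.115))
s=snapshot('side'); a=s['pixels'][60:260,180:380,::-1]; cv2.imwrite('pics/s5.png',cv2.resize(a,(600,600),interpolation=cv2.INTER_CUBIC))
E
```

```text
t 13.43 pos [0.6114 0.179  0.0492] gap 0.455 F [ 0.28  0.29 -2.29] q [ 0.42  0.4  -0.53  0.11 -0.29  0.46]
shift units [0.186 0.578 0.303]
rotvec [-0.0011 -0.0005  0.0001]
```

View pics/s5.png

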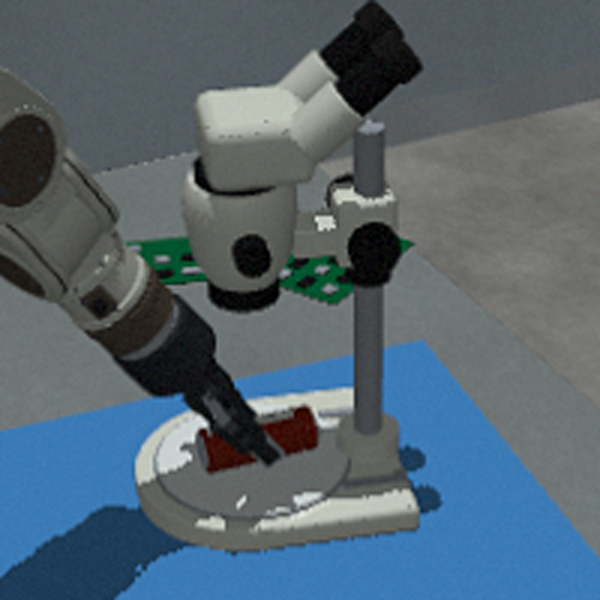

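The side crop shows the cap held just above the stage. The hand leans clear of the lens ring at about (245,298).

carry_out:
  plan:
    - {"x": 0,"y": 0.15,"z": 0,"wx": 0,"wy": 0,"wz": 0}
    - {"x": 0,"y": 0.2,"z": 0,"wx": 0,"wy": 0,"wz": 0}
    - {"x": 0,"y": 0.15,"z": 0,"wx": 0,"wy": 0,"wz": 0}
    - {"x": 0,"y": 0.08,"z": 0,"wx": 0,"wy": 0,"wz": 0}
    - {"x": 0.08,"y": 0,"z": 0.12,"wx": 0,"wy": 0,"wz": 0}
    - {"x": 0.06,"y": 0,"z": 0.1,"wx": 0,"wy": 0,"wz": 0}
    - {"x": 0.02,"y": 0,"z": 0.04,"wx": 0,"wy": 0,"wz": 0}
    - {"x": 0,"y": 0,"z": 0,"wx": 0,"wy": 0,"wz": 0}
    - {"x": 0,"y": 0,"z": 0,"wx": 0,"wy": 0,"wz": 0}

```text
time_s: 14.23
tcp_pos: [0.6136, 0.1965, 0.0396]
tcp_rot: [0.294, 0.055, 0.954, -0.018]
wrist_force: [-0.2, 0.9, -2.1]
finger_gap: 0.454
finger_force: 50.5
```

```bash
python3 - <<'E'
from h import *
need([.5943+.0196,-.2428+.439,.0385],tool(.6,-.115))
s=snapshot('side');c=cam(s); print('lens',ray(c,[[261.7,159]],.195))
px=s['pixels'].astype(int); red=((px[...,0]>px[...,2]+15)&(px[...,0]>px[...,1]+15)); red[:, :225]=0; red[:,310:]=0; red[:180]=0; red[235:]=0
blue=(px.min(2)>90)|(px[...,2]>px[...,0]+40)
M=red.astype(np.float32)
g=lambda p:((1-(h:=hull(c,*p,z=.051)))*M).sum()+.7*(h*(1-M)).sum()
S=np.array([[.604,.195,-.115]]*4)+np.r_[np.zeros((1,3)),np.diag([.01,.01,.06])]
q=minimize(g,S[0],method='Nelder-Mead',options=dict(initial_simplex=S)); print('side cap',q.x,q.fun,M.sum())
s=snapshot('top');c=cam(s)
for m in models.masks_of('top','cap'): print(m['confidence'],m['uv'],m['pixels'].sum(),ray(c,m['uv'],.05))
E
```

```text
t 14.23 pos [0.6136 0.1965 0.0396] gap 0.454 F [-0.17  0.85 -2.13] q [ 0.45  0.43 -0.51  0.11 -0.31  0.49]
shift units [ 0.012 -0.009  0.038]
rotvec [-0.001  -0.0011  0.0006]
lens [[0.60249258 0.18812296 0.195     ]]
side cap [ 0.60369664  0.19379975 -0.10856595] 213.90625 304.0
0.91 [288.2, 315.6] 1707 [[ 0.44795101 -0.05328784  0.05      ]]
0.86 [170.2, 221.1] 364 [[0.64068113 0.1937231  0.05      ]]
0.61 [388.2, 286.3] 454 [[ 0.50879898 -0.25923024  0.05      ]]
```

carry_out:
  plan:
    - {"x": 0.012,"y": 0,"z": 0.017,"wx": 0,"wy": 0,"wz": 0}
    - {"x": 0.012,"y": 0,"z": 0.017,"wx": 0,"wy": 0,"wz": 0}
    - {"x": 0,"y": 0,"z": 0,"wx": 0,"wy": 0,"wz": 0}
    - {"x": 0,"y": 0,"z": 0,"wx": 0,"wy": 0,"wz": 0}
    - {"x": 0,"y": 0,"z": 0,"wx": 0,"wy": 0,"wz": 0}
  force: 25

```text
time_s: 14.8
tcp_pos: [0.6139, 0.1968, 0.0389]
tcp_rot: [0.295, 0.055, 0.954, -0.017]
wrist_force: [0.1, 0.6, -1.6]
finger_gap: 0.45
finger_force: 50.5
```

carry_out:
  plan:
    - {"x": 0.01,"y": 0,"z": 0.014,"wx": 0,"wy": 0,"wz": 0}
    - {"x": 0.01,"y": 0,"z": 0.014,"wx": 0,"wy": 0,"wz": 0}
    - {"x": 0,"y": 0,"z": 0,"wx": 0,"wy": 0,"wz": 0}
    - {"x": 0,"y": 0,"z": 0,"wx": 0,"wy": 0,"wz": 0}

```text
time_s: 15.13
tcp_pos: [0.6144, 0.197, 0.0386]
tcp_rot: [0.296, 0.055, 0.954, -0.017]
wrist_force: [-0.7, 0.7, 2.1]
finger_gap: 0.451
finger_force: 50.8
```

Contact: the vertical force has changed from −1.6 N to +2.1 N. I'll release gently.

carry_out:
  plan:
    - {"x": 0,"y": 0,"z": 0,"wx": 0,"wy": 0,"wz": 0}
    - {"x": 0,"y": 0,"z": 0,"wx": 0,"wy": 0,"wz": 0}
    - {"x": 0,"y": 0,"z": 0,"wx": 0,"wy": 0,"wz": 0}
    - {"x": 0,"y": 0,"z": 0,"wx": 0,"wy": 0,"wz": 0}
    - {"x": 0,"y": 0,"z": 0,"wx": 0,"wy": 0,"wz": 0}
    - {"x": 0,"y": 0,"z": 0,"wx": 0,"wy": 0,"wz": 0}
  jaw: 54

```text
time_s: 15.63
tcp_pos: [0.6139, 0.1968, 0.0378]
tcp_rot: [0.295, 0.055, 0.954, -0.017]
wrist_force: [-0.1, -0.3, 0.6]
finger_gap: 0.634
finger_force: 0.0
```

```bash
python3 - <<'E'
from h import *
need(None)
a=[]
for n in('side','top'):
    s=snapshot(n);c=cam(s);u,v=proj(c,[[.604,.195,.05]])[0].astype(int)
    a.append(cv2.resize(s['pixels'][v-50:v+50,u-50:u+50,::-1],(400,400),interpolation=cv2.INTER_CUBIC))
    stripe(n,[.604,.195],-.115,z=.05,lo=.02,hi=.045)
cv2.imwrite('pics/p6.png',np.hstack(a))
E
```

```text
t 15.63 pos [0.6139 0.1968 0.0378] gap 0.634 F [-0.05 -0.29  0.61] q [ 0.45  0.43 -0.51  0.1  -0.31  0.49]
side {-110: 12, -106: 11, -102: 10, -98: 11, -94: 10, -90: 11, -86: 12, -82: 12, -78: 13, -74: 11, -70: 12, -66: 14, -62: 14, -58: 13, -54: 13, -50: 16, -46: 16, -42: 15, -38: 12, -34: 11, -30: 11, -26: 17, -22: 20, -18: 35, -14: 49, -10: 64, -6: 80, -2: 78, 2: 80, 6: 88, 10: 108, 14: 123, 18: 137, 22: 146, 26: 155, 30: 161, 34: 162, 38: 163, 42: 160, 46: 155, 50: 146, 54: 135, 58: 122, 62: 106, 66: 96, 70: 96, 74: 97, 78: 95, 82: 90, 86: 81, 90: 65, 94: 42, 98: 23, 102: 13, 106: 14, 110: 15}
top {-110: 136, -106: 136, -102: 136, -98: 136, -94: 136, -90: 135, -86: 129, -82: 124, -78: 117, -74: 106, -70: 95, -66: 87, -62: 83, -58: 81, -54: 80, -50: 80, -46: 80, -42: 79, -38: 78, -34: 77, -30: 76, -26: 74, -22: 73, -18: 72, -14: 72, -10: 82, -6: 114, -2: 127, 2: 127, 6: 127, 10: 125, 14: 121, 18: 117, 22: 117, 26: 105, 30: 86, 34: 65, 38: 59, 42: 55, 46: 56, 50: 58, 54: 63, 58: 67, 62: 69, 66: 71, 70: 73, 74: 73, 78: 73, 82: 70, 86: 67, 90: 64, 94: 60, 98: 57, 102: 55, 106: 55, 110: 60}
```

View pics/p6.png

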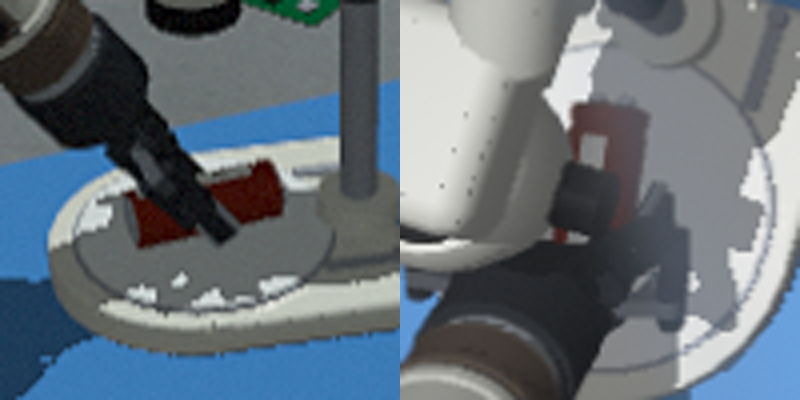

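The cap lies on the stage with the stripe up. In the top crop its far end spans columns 573–650, with the stripe at about (592,150). I'll measure its angle properly with a fit to the visible far end.

```bash
cat >> h.py <<'E'
def placed(z=.05):
    s=snapshot('top');c=cam(s);u,v=proj(c,[[.604,.195,z]])[0].astype(int);px=s['pixels'].astype(int)
    x0,y0=u-50,v-50
    red=(px[...,0]>px[...,2]+15)&(px[...,0]>px[...,1]+15); W=np.zeros((480,640)); W[y0+22:y0+40,x0+40:x0+66]=1
    g=lambda p:(W*np.abs(hull(c,p[0],p[1],p[2],z=z)-(red|stp))).sum()
    stp=(px.min(2)>100)&(np.abs(np.arange(640)-(x0+48))<5)[None]&(np.arange(480)>y0+31)[:,None]&(np.arange(480)<y0+44)[:,None]
    S=np.array([[.604,.196,-.115]]*4)+np.r_[np.zeros((1,3)),np.diag([.005,.005,.05])]
    q=minimize(g,S[0],method='Nelder-Mead',options=dict(initial_simplex=S)); print('placed',q.x.round(4),q.fun,(W*(red|stp)).sum())
    stripe('top',q.x[:2],q.x[2],z=z,lo=.02,hi=.038)
    stripe('top',[.6041,.1966],-.11,z=z,lo=.02,hi=.038)
E
python3 -c "
from h import *
placed()"
```

```text
placed [ 0.6052  0.2199 -0.1489] 59.9375 114.0
top {-110: 112, -106: 112, -102: 113, -98: 115, -94: 119, -90: 124, -86: 130, -82: 134, -78: 134, -74: 134, -70: 135, -66: 134, -62: 133, -58: 131, -54: 130, -50: 126, -46: 124, -42: 98, -38: 65, -34: 55, -30: 55, -26: 66, -22: 79, -18: 89, -14: 90, -10: 91, -6: 92, -2: 92, 2: 93, 6: 94, 10: 95, 14: 96, 18: 97, 22: 98, 26: 100, 30: 101, 34: 101, 38: 100, 42: 99, 46: 97, 50: 95, 54: 93, 58: 91, 62: 91, 66: 91, 70: 90, 74: 90, 78: 91, 82: 91, 86: 91, 90: 93, 94: 95, 98: 97, 102: 99, 106: 100, 110: 101}
top {-110: 120, -106: 122, -102: 121, -98: 120, -94: 116, -90: 110, -86: 104, -82: 98, -78: 90, -74: 85, -70: 83, -66: 80, -62: 80, -58: 80, -54: 79, -50: 78, -46: 77, -42: 77, -38: 76, -34: 74, -30: 73, -26: 72, -22: 71, -18: 73, -14: 92, -10: 124, -6: 134, -2: 135, 2: 134, 6: 132, 10: 130, 14: 127, 18: 123, 22: 107, 26: 79, 30: 60, 34: 55, 38: 56, 42: 60, 46: 67, 50: 75, 54: 79, 58: 82, 62: 84, 66: 88, 70: 88, 74: 88, 78: 87, 82: 86, 86: 84, 90: 80, 94: 77, 98: 72, 102: 61, 106: 57, 110: 54}
```

The best estimate is stripe +2 to +6° and centre within about 3 mm. Now I'll retreat straight back along the tool axis.

carry_out:
  plan:
    - {"x": 0,"y": 0,"z": 0,"wx": 0,"wy": 0,"wz": 0}
    - {"x": 0,"y": 0,"z": 0,"wx": 0,"wy": 0,"wz": 0}
    - {"x": 0,"y": 0,"z": -0.1,"wx": 0,"wy": 0,"wz": 0}
    - {"x": 0,"y": 0,"z": -0.2,"wx": 0,"wy": 0,"wz": 0}
    - {"x": 0,"y": 0,"z": -0.4,"wx": 0,"wy": 0,"wz": 0}
    - {"x": 0,"y": 0,"z": -0.6,"wx": 0,"wy": 0,"wz": 0}
    - {"x": 0,"y": 0,"z": -0.8,"wx": 0,"wy": 0,"wz": 0}
    - {"x": 0,"y": 0,"z": -0.8,"wx": 0,"wy": 0,"wz": 0}
    - {"x": 0,"y": 0,"z": -0.8,"wx": 0,"wy": 0,"wz": 0}
    - {"x": 0,"y": 0,"z": -0.6,"wx": 0,"wy": 0,"wz": 0}
    - {"x": 0,"y": 0,"z": -0.3,"wx": 0,"wy": 0,"wz": 0}
    - {"x": 0,"y": 0,"z": 0,"wx": 0,"wy": 0,"wz": 0}
  jaw: 62

```text
time_s: 16.98
tcp_pos: [0.5367, 0.2068, 0.1545]
tcp_rot: [0.297, 0.055, 0.953, -0.016]
wrist_force: [0.5, -0.9, -0.0]
finger_gap: 0.726
finger_force: 0.0
```

```bash
python3 - <<'E'
from h import *
need(None)
st=status.get_state()
a=[]
for n in('side','top'):
    s=snapshot(n);c=cam(s);u,v=proj(c,[[.604,.195,.05]])[0].astype(int)
    a.append(cv2.resize(s['pixels'][v-40:v+40,u-40:u+40,::-1],(400,400),interpolation=cv2.INTER_CUBIC))
stripe('top',[.6041,.1966],-.11,z=.05,lo=.02,hi=.038)
for lo,hi in((.02,.038),(-.038,-.02)): stripe('side',[.6035,.1937],-.11,z=.05,lo=lo,hi=hi)
s=snapshot('wrist');c=cam(s,st)
for m in models.masks_of('wrist','cap'): print(m['confidence'],m['uv'],m['pixels'].sum(),ray(c,m['uv'],.05))
print('expected uv',proj(c,[[.604,.195,.05]]))
stripe_ = None
K=snapshot('wrist')['pixels'][:,:,::-1]; u,v=proj(c,[[.604,.195,.05]])[0].astype(int); print(u,v)
v=min(max(v,100),380);u=min(max(u,100),540)
w=cv2.resize(K[v-100:v+100,u-100:u+100],(400,400)) 
# cap frontal: wrist stripe profile
o=np.zeros((400,800,3),np.uint8); o[:200,:200]=cv2.resize(a[0],(200,200)); o[200:,:200]=cv2.resize(a[1],(200,200)); o[:,200:600]=w
cv2.imwrite('pics/p7.png',o)
E
```

```text
t 16.98 pos [0.5367 0.2068 0.1545] gap 0.726 F [ 0.48 -0.94 -0.05] q [ 0.55  0.14 -0.53  0.41 -0.36  0.58]
top {-110: 123, -106: 125, -102: 125, -98: 123, -94: 120, -90: 114, -86: 108, -82: 102, -78: 95, -74: 91, -70: 88, -66: 86, -62: 86, -58: 85, -54: 84, -50: 84, -46: 83, -42: 83, -38: 82, -34: 80, -30: 79, -26: 77, -22: 76, -18: 77, -14: 95, -10: 124, -6: 135, -2: 135, 2: 134, 6: 132, 10: 130, 14: 128, 18: 123, 22: 108, 26: 80, 30: 62, 34: 58, 38: 58, 42: 62, 46: 69, 50: 76, 54: 80, 58: 83, 62: 84, 66: 88, 70: 88, 74: 87, 78: 87, 82: 85, 86: 84, 90: 81, 94: 78, 98: 73, 102: 64, 106: 59, 110: 57}
side {-110: 18, -106: 13, -102: 9, -98: 9, -94: 10, -90: 10, -86: 12, -82: 15, -78: 14, -74: 13, -70: 13, -66: 12, -62: 12, -58: 12, -54: 11, -50: 12, -46: 12, -42: 12, -38: 14, -34: 12, -30: 11, -26: 14, -22: 26, -18: 48, -14: 69, -10: 84, -6: 92, -2: 96, 2: 97, 6: 98, 10: 100, 14: 113, 18: 124, 22: 131, 26: 139, 30: 141, 34: 143, 38: 143, 42: 140, 46: 135, 50: 129, 54: 121, 58: 112, 62: 102, 66: 99, 70: 98, 74: 97, 78: 94, 82: 88, 86: 73, 90: 52, 94: 30, 98: 16, 102: 10, 106: 9, 110: 12}
side {-110: 19, -106: 13, -102: 12, -98: 11, -94: 12, -90: 12, -86: 13, -82: 13, -78: 11, -74: 10, -70: 11, -66: 13, -62: 15, -58: 15, -54: 15, -50: 16, -46: 17, -42: 15, -38: 13, -34: 13, -30: 13, -26: 16, -22: 26, -18: 44, -14: 70, -10: 86, -6: 93, -2: 97, 2: 99, 6: 100, 10: 106, 14: 112, 18: 120, 22: 126, 26: 132, 30: 134, 34: 135, 38: 134, 42: 131, 46: 130, 50: 126, 54: 121, 58: 111, 62: 105, 66: 105, 70: 108, 74: 117, 78: 124, 82: 115, 86: 85, 90: 50, 94: 26, 98: 18, 102: 17, 106: 20, 110: 21}
0.67 [321.7, 216.3] 7023 [[0.59774512 0.20132015 0.05      ]]
expected uv [[313.85235782 222.57320033]]
313 222
```

View pics/p7.png

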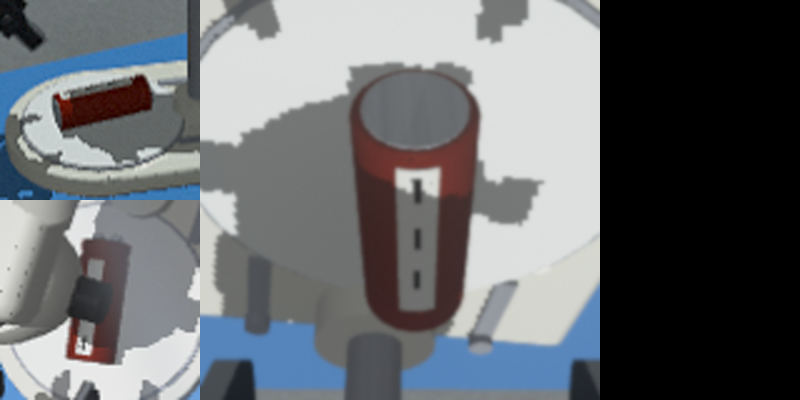

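The wrist view shows the cap lying level on the stage. The stripe is centred at column 418 against the can's centre at about 415, so about 3° off up. Handing in.

```bash
python3 -c "
from h import *
print(job.hand_in())"
```

```text
the job is handed in; nothing more can be done
None
```

I rolled the red capacitor stripe-up on the mat, set it on the stage within about 3 mm of centre with the stripe about 3° from straight up by my measurements, and handed it in at about 17 s; the hand-in returned no verdict.

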